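# Put away the gilded bars in the tilting props bin

## Robot

A 7-joint arm with a two-finger parallel gripper is mounted at the origin on the work surface. World frame = base frame: x ahead of the robot, y to its left, z up, the work surface at z = 0. Lengths are in mm, angles in degrees, forces in N, time in s.
With the tool pointing down it reaches from about 425 to 875 mm from the base axis. Payload 9.9 kg.
Tool frame: the origin (TCP) lies on the centre line of the jaws, within the pads' length; the fingertips stand 25 mm ahead of it and the grasp point (between the pads) lies 6 mm ahead of it (bot.tip_extent is the distance from the TCP to the fingertips, in mm); z points along the fingers, y is the line along which they close (so a half turn about z gives the same grasp; the last joint's range is limited). The gripper opens to 85 mm and grips with 20 to 120 N. Pads are 22 mm wide; open, the fingers measure 114 mm over their backs; the gripper's body (76 mm by 85 mm) begins 54 mm behind the grasp point. The pads swing forward as they close: fully open they stand 13 mm farther back than shut.
Start: joints at [-68.858, 32.985, 1.427, 82.34, -0.859, 64.687, -3.237], TCP at [295.296, 606.984, 256.289] pointing down, gripper open.
Joint ranges: [-157.87, 157.87], [-19.46, 123.44], [-87.15, 90], [11.01, 140.99], [-62.26, 242.26], [9.8, 113.94], [-161.44, 161.44]. Speed limits (degrees/s): [127.2, 127.2, 172.46, 172.46, 180, 180, 180].

## Interface

Orientations are given as a 3x3 rotation matrix whose columns are the frame's x, y, z axes.
In Python, from station import monitor, eyes, bot, nets gives the robot as it stands.
- The arm moves only by the shell command python3 -m inch 'ROWS' [OPENING] [FORCE]. ROWS is text: rows parted by semicolons, each of 4 numbers parted by spaces: the shift along the tool's x, y, z in cm, then the turn about the tool's z in degrees. A call has 1 to 20 rows; each row is the pose to reach, as a shift and turn from the pose commanded when the call began, along the tool's axes at that moment; what a row does not reach only later rows make up. A row lasts 1/10 s, in which the tool goes at most 50 mm and 8.59 degrees, less where a joint would pass 70% of its speed; a pose out of reach is approached as far as the arm can. A call with a gripper value outside its range is refused whole. OPENING is the finger opening in cm, from 0 to 8.54, set as the call begins (- or left out, the last holds). The fingers move at their own pace and stop on an object; FORCE is the grip in N (left out, the last holds). Time passes only in rows, so rows that repeat a pose let the fingers close. It gives the time, the measured TCP pose, the force, the opening and the grip force at its end, in the units of the state.
- monitor.observe(): the state, without advancing time (a new reading comes with each control period).
- eyes.grab_frame(name): name is "side" or "top"; returns the picture (420x560x3 uint8, red, green, blue); there is no depth.
- eyes.camera_params(name): a dict with "camera_matrix" (3x3 intrinsics, pixels), "rvec" (rotation vector, rad) and "tvec" (3), from world to camera coordinates, as OpenCV has them. Camera axes: x right, y down, z forward; pixel columns grow to the right and rows downward; lengths in mm; the calibration is good to about 2 mm. A picture is of the moment at which its call begins. camera_params takes no time and is no camera call.
- bot.job_done(): hands the job in; it is judged then, once.
Trained networks look in the newest picture that a camera, given by its name, has taken for a name from the list of things; names that differ only in an ending like _2 or _b are one class to them, and where a whole thing is asked for, a point or a joint stands for the part that bears it (a point fixed in the world has none). Each returns a list of dicts, best first, with "p" (0 to 1); they miss things now and then, are a little off and sometimes report something else, mostly with a low value. They report only what shows in the picture. A call takes as long as a camera call. They do not tell look-alikes from the thing itself.
- nets.spot_in(camera, query): "bbox" ([left, top, right, bottom] in pixels, round what is visible of it).
- nets.cut_out(camera, query): "pixels" (420x560 bool, what is visible of it) and "bbox" ([left, top, right, bottom] in pixels, round what is visible of it).
The state is a dict: "time_s": time; "joint_pos": joint angles; "dq": joint speeds; "joint_torque": joint torques, N m; "eef_pos": TCP position; "eef_rot": TCP orientation; "force": force on the tool from outside, world axes, zero at the start; "moment": the same for the moment, N m; "finger_gap": finger opening in mm; "grasp_force": force on a finger pad.
Only numpy, scipy, OpenCV 4.12 (cv2) and the standard library are available. Lean on these libraries where they do the work, as an engineer would, in place of code of your own. Each camera call takes 0.05 s, during which the arm holds its last target. There are 200 camera calls.

## Task

Take the straightedge by its red grip, push all five gilded plaster bars together as one row off the pine apron into the swung-forward bin, and bring the row up snug against the divider inside it, feeling for it and pressing only gently because the plaster chips. Then lay the straightedge down flat in front of the bin, on the apron or the table, and swing the bin up shut by a side stub without letting it slam, so that the bars stay standing in their row. Keep the gripper's fingers off the gilding and leave the brush, the paint tin and the hammer where they lie.

Things in the scene. Friction and masses are not known exactly. Their poses are not given: they have to be found in the camera images.
- rack: Fixed rack of rough pine boards. Origin on the table under the middle of the bin's pivot line; x points away from the robot (push direction), z up. In its frame the apron (flat top 22 mm above the table) spans x -300 to -134 mm, y -122 to +122 mm, bare table beside it; then the open bin, x -130 to 0. Shelf behind: from x +69 mm on, top 192 mm above the table, carrying props.
- bin (a joint): Galvanised tilting bin on pivots: 0 = swung fully forward, lying on its front wall with its mouth towards the apron (the start); 1.5 rad = shut, upright. It turns about the rack's y axis through bin_pivot; the mouth rises towards the rack. With the bars in it, it needs about 0.5 N m to lift from open, balances near 1 rad and from there falls shut by itself unless it is held; shut, it stays.
- bin_pivot (a point): Point on the bin's pivot line, mid-width, 17 mm above the table, turning with the bin; axes as the rack's when open. In this frame: front wall (the floor when open) is 3 mm thick, its top at z +3 mm (2 mm below the apron's top), from x -130 to 0; the bin's bottom stands at x 0, 85 mm high, and a 30 mm back wall overhangs from its top at z 82 to 85 mm.
- bin_mouth (a point): Middle of the bin's lip (x -130, z +3 mm in the frame of bin_pivot). Inside width 244 mm, sides 32 mm high here, sloping up to 85. Inside, a rigid flat divider plate, 236 mm wide, 55 mm high, parallel to the bin's bottom, is clamped with its face somewhere 88 to 118 mm beyond this point; it is reset from day to day and NOT measured: find it by feel.
- stub_left (a point): Lifting stub on the bin's +y side: round steel rod, diameter 12 mm, along y, from the side wall (y 125 mm) to an end knob of 18 mm diameter (y 181 to 186). This point is on its axis at x -112, y +155, z +22 mm in the frame of bin_pivot, 39 mm above bare table when open. It can be pinched from above across x; the rod may turn between the pads.
- stub_right (a point): The same stub on the -y side (y -155 mm). Either one will do.
- straightedge: Straightedge: flat steel bar 30 mm (x) x 210 mm (y) x 10 mm thick; either long edge (x +15 or -15 mm) may push. Two posts on it carry a red grip rail 14 mm wide (x), 100 mm long (y), 36 to 60 mm above the underside, open beneath for 68 mm. Origin: centre of the underside. 0.3 kg. Starts flat on the table left or right of the rack (a brush lies on the other side).
- bar1: Gilded plaster bar, 50 mm (x) x 24 mm (y) x 16 mm high, origin in the centre of its underside; about 40 to 80 g. One of five in a ragged line on the apron, x axis roughly along the push direction. Brittle plaster: 5 to 9 N on the whole row is safe; more than 15 N on one bar, or row and straightedge leaning on bin and divider with more than 20 N in all (the weight of the bars, 2 to 4 N, included), chips it.
- bar2: Gilded plaster bar, 50 mm (x) x 24 mm (y) x 16 mm high, origin in the centre of its underside; about 40 to 80 g. One of five in a ragged line on the apron, x axis roughly along the push direction. Brittle plaster: 5 to 9 N on the whole row is safe; more than 15 N on one bar, or row and straightedge leaning on bin and divider with more than 20 N in all (the weight of the bars, 2 to 4 N, included), chips it.
- bar3: Gilded plaster bar, 50 mm (x) x 24 mm (y) x 16 mm high, origin in the centre of its underside; about 40 to 80 g. One of five in a ragged line on the apron, x axis roughly along the push direction. Brittle plaster: 5 to 9 N on the whole row is safe; more than 15 N on one bar, or row and straightedge leaning on bin and divider with more than 20 N in all (the weight of the bars, 2 to 4 N, included), chips it.
- bar4: Gilded plaster bar, 50 mm (x) x 24 mm (y) x 16 mm high, origin in the centre of its underside; about 40 to 80 g. One of five in a ragged line on the apron, x axis roughly along the push direction. Brittle plaster: 5 to 9 N on the whole row is safe; more than 15 N on one bar, or row and straightedge leaning on bin and divider with more than 20 N in all (the weight of the bars, 2 to 4 N, included), chips it.
- bar5: Gilded plaster bar, 50 mm (x) x 24 mm (y) x 16 mm high, origin in the centre of its underside; about 40 to 80 g. One of five in a ragged line on the apron, x axis roughly along the push direction. Brittle plaster: 5 to 9 N on the whole row is safe; more than 15 N on one bar, or row and straightedge leaning on bin and divider with more than 20 N in all (the weight of the bars, 2 to 4 N, included), chips it.
- brush: Paint brush, 210 mm long, lying on the table beside the rack; origin under it. Leave alone.
- paint_tin: Tin of gold paint, 72 mm wide, 75 mm high, on the table left of the rack; origin under it. Leave alone.
- mallet: Hammer, 260 mm long, lying on the table at the right; origin under it. Leave alone.
Mind the look-alikes: they are no part of the job. Leave any white look-alike of the bar5 alone. What is shaped like the bar1 but grey is not meant.

How it is judged (in metres and radians):
On the way, in this order (a step that is already met when the one before it is completed fails the run):
1. all five bars lie end-on against one long edge of the straightedge at the same time (within 4 mm), as one row (((x of bar1 in the frame of straightedge between 0.036 and 0.044 m and x of bar2 in the frame of straightedge between 0.036 and 0.044 m and x of bar3 in the frame of straightedge between 0.036 and 0.044 m and x of bar4 in the frame of straightedge between 0.036 and 0.044 m and x of bar5 in the frame of straightedge between 0.036 and 0.044 m) or (x of bar1 in the frame of straightedge between -0.044 and -0.036 m and x of bar2 in the frame of straightedge between -0.044 and -0.036 m and x of bar3 in the frame of straightedge between -0.044 and -0.036 m and x of bar4 in the frame of straightedge between -0.044 and -0.036 m and x of bar5 in the frame of straightedge between -0.044 and -0.036 m)) and angle between the x axis of each of bar1, bar2, bar3, bar4, bar5 and the x axis of straightedge, either way round below 0.1 rad), for 0.2 s.
2. the whole row is in the bin and, at rest, is pressed up against the divider with the straightedge (more than 1 N on a bar, all bars within 4 mm of its edge, the edge square to the bin) (all of step 1 and angle between the x axis of straightedge and the x axis of bin_pivot, either way round below 0.05 rad and value of joint bin below 0.05 rad and (contact force between straightedge and bar1 above 1 N or contact force between straightedge and bar2 above 1 N or contact force between straightedge and bar3 above 1 N or contact force between straightedge and bar4 above 1 N or contact force between straightedge and bar5 above 1 N) and x of each of bar1, bar2, bar3, bar4, bar5 in the frame of bin_pivot above -0.08 m and linear speed of each of bar1, bar2, bar3, bar4, bar5 below 0.006 m/s), for 0.3 s.
At the end, for the whole second after the job is handed in: The bin is shut (joint above 1.42 rad); all five bars stand in their row in it, endways on the divider with their undersides to the front wall (within 17 mm of it, within 0.25 rad of upright in the bin), at rest; the straightedge lies flat and at rest in front of the bin, on the apron or the table (value of joint bin above 1.42 rad and x of bar1 in the frame of bin_pivot between -0.1 and -0.01 m and y of bar1 in the frame of bin_pivot between -0.12 and 0.12 m and z of bar1 in the frame of bin_pivot between -0.005 and 0.02 m and angle between the x axis of each of bar1, bar2, bar3, bar4, bar5 and the x axis of bin_pivot, either way round below 0.25 rad and x of bar2 in the frame of bin_pivot between -0.1 and -0.01 m and y of bar2 in the frame of bin_pivot between -0.12 and 0.12 m and z of bar2 in the frame of bin_pivot between -0.005 and 0.02 m and x of bar3 in the frame of bin_pivot between -0.1 and -0.01 m and y of bar3 in the frame of bin_pivot between -0.12 and 0.12 m and z of bar3 in the frame of bin_pivot between -0.005 and 0.02 m and x of bar4 in the frame of bin_pivot between -0.1 and -0.01 m and y of bar4 in the frame of bin_pivot between -0.12 and 0.12 m and z of bar4 in the frame of bin_pivot between -0.005 and 0.02 m and x of bar5 in the frame of bin_pivot between -0.1 and -0.01 m and y of bar5 in the frame of bin_pivot between -0.12 and 0.12 m and z of bar5 in the frame of bin_pivot between -0.005 and 0.02 m and linear speed of each of bar1, bar2, bar3, bar4, bar5, straightedge below 0.02 m/s and x of straightedge in the frame of rack below -0.14 m and height (world z) of straightedge below 0.03 m and angle between straightedge's own z axis and vertical below 0.1 rad); the robot touches nothing.
It fails at once if a bar is chipped: pushed with more than 15 N by the straightedge (contact force between straightedge and bar1 above 15 N or contact force between straightedge and bar2 above 15 N or contact force between straightedge and bar3 above 15 N or contact force between straightedge and bar4 above 15 N or contact force between straightedge and bar5 above 15 N).
It fails at once if the row is chipped: straightedge and row lean on the bin and rack with more than 20 N in all while the row is in the bin (contact force between rack and anything else above 20 N and (contact force between straightedge and bar1 above 1 N or contact force between straightedge and bar2 above 1 N or contact force between straightedge and bar3 above 1 N or contact force between straightedge and bar4 above 1 N or contact force between straightedge and bar5 above 1 N) and x of each of bar1, bar2, bar3, bar4, bar5 in the frame of bin_pivot above -0.1 m).
It fails at once if the fingers touch a bar (contact force between the fingers and bar1 above 0.5 N or contact force between the fingers and bar2 above 0.5 N or contact force between the fingers and bar3 above 0.5 N or contact force between the fingers and bar4 above 0.5 N or contact force between the fingers and bar5 above 0.5 N).
It fails at once if the bin slams (turns faster than 2.5 rad/s) (velocity of joint bin above 2.5 rad/s).
It fails at once if the brush, the paint tin or the hammer is moved by more than 20 mm (distance of any of brush, paint_tin, mallet from where it was at the start of the episode above 0.02 m).
It also fails if it takes over 72 s, if anything falls off the work surface, if the arm or the gripper's body presses on something with over 40 N, if the wrist force passes 120 N, or if a joint passes its speed limit or range.

## Working session

There is one attempt and no reset: what is moved stays moved. The work goes in short steps, Python scripts to look and compute and a shell command to move; the robot and the scene stay as the last step left them, time stands still between calls to the robot, and variables do not carry over. Pictures are saved under pics/ and viewed, at most 10 in all, crops included, and the job is handed in when it is done.

```bash
mkdir -p pics; ls; cat > h.py <<'E'
import numpy as np, cv2
from station import monitor, eyes, bot, nets
def grab(n,f):
    im=eyes.grab_frame(n); cv2.imwrite('pics/'+f,im[:,:,::-1]); return im
def ray(n,px,z):
    c=eyes.camera_params(n);K=np.array(c['camera_matrix'],float);R=cv2.Rodrigues(np.array(c['rvec'],float))[0];t=np.array(c['tvec'],float).ravel()
    u=cv2.undistortPoints(np.array(px,float).reshape(-1,1,2),K,None).reshape(-1,2)
    o=-R.T@t; d=np.c_[u,np.ones(len(u))]@R
    return o+d*((z-o[2])/d[:,2])[:,None]
def proj(n,P):
    c=eyes.camera_params(n)
    return cv2.projectPoints(np.array(P,float).reshape(-1,1,3),np.array(c['rvec'],float),np.array(c['tvec'],float),np.array(c['camera_matrix'],float),None)[0].reshape(-1,2)
E
python3 - <<'E'
from h import *
grab('top','t0.png');grab('side','s0.png')
for q in ['straightedge','bar1','stub_left','stub_right','rack']:
    for n in ['top','side']:
        for d in nets.spot_in(n,q)[:8]: print(q,n,[round(x) for x in d['bbox']],round(d['p'],2))
s=monitor.observe();print(s['eef_pos'],s['eef_rot'],s['force'])
E
```

```text
pics
straightedge top [102, 250, 182, 272] 0.91
straightedge top [377, 197, 398, 279] 0.34
straightedge side [216, 137, 235, 177] 0.92
bar1 top [229, 234, 240, 245] 0.75
bar1 top [306, 241, 324, 264] 0.74
bar1 top [177, 123, 316, 283] 0.58
bar1 top [255, 222, 269, 243] 0.57
bar1 top [243, 232, 253, 250] 0.54
bar1 top [148, 211, 167, 234] 0.54
bar1 top [268, 224, 280, 242] 0.51
bar1 top [212, 222, 226, 240] 0.48
bar1 side [247, 207, 263, 209] 0.72
bar1 side [225, 244, 250, 259] 0.69
bar1 side [237, 188, 254, 194] 0.63
bar1 side [238, 197, 257, 205] 0.62
bar1 side [250, 157, 268, 165] 0.62
bar1 side [246, 181, 262, 190] 0.59
bar1 side [242, 210, 265, 226] 0.48
stub_left top [180, 157, 317, 219] 0.63
stub_left top [102, 251, 184, 272] 0.59
stub_left side [263, 151, 324, 241] 0.84
stub_right top [180, 160, 320, 214] 0.79
stub_right top [376, 199, 399, 276] 0.55
stub_right side [266, 150, 328, 239] 0.74
rack top [178, 124, 316, 283] 0.63
rack top [182, 159, 318, 216] 0.33
rack side [209, 148, 374, 238] 0.73
[295.29159674 606.98257434 256.3003995 ] [[-8.99219559e-01  4.37497640e-01 -2.00669544e-05]
 [ 4.37497640e-01  8.99219559e-01  1.10609899e-05]
 [ 2.28837548e-05  1.16701331e-06 -1.00000000e+00]] [ 0.17721114 -0.1587927   0.06483491]
```

View pics/t0.png

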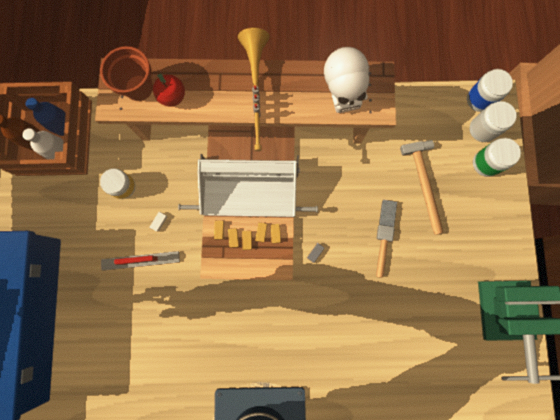

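View pics/s0.png

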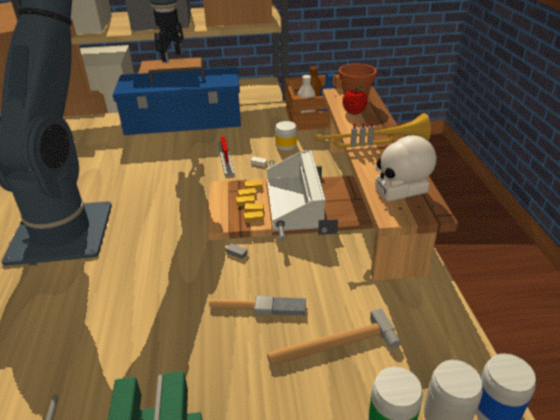

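Top view: the bin is at px (198–297, 158–217). Five gilded bars sit at about (219,230), (234,238), (247,240), (262,233) and (276,233). The straightedge is at (102–182, 250–272) with its red rail, and the stubs are at (185,207) and (313,209). The look-alikes are a white block at (158,222) and a grey one at (316,253).

```bash
python3 - <<'E'
from h import *
im=cv2.imread('pics/t0.png'); hsv=cv2.cvtColor(im,cv2.COLOR_BGR2HSV)
def rects(m,n='top',z=0,amin=15):
    k,l,st,c=cv2.connectedComponentsWithStats(m.astype(np.uint8))
    for i in range(1,k):
        if st[i,4]<amin: continue
        ys,xs=np.nonzero(l==i); w=ray('top',np.c_[xs,ys],z)[:,:2].astype(np.float32)
        r=cv2.minAreaRect(w); print(st[i],np.round(w.mean(0),1),[np.round(a,1) for a in r])
H,S,V=cv2.split(hsv)
m=((H<6)|(H>174))&(S>150); m[:240]=0;m[280:]=0;m[:,:95]=0;m[:,190:]=0
print('red');rects(m,z=60)
b=im[215:255,195:300]; print('bars')
for (x,y) in [(219,230),(234,238),(247,240),(262,233),(276,233),(300,240),(240,225),(230,255)]: print(hsv[y,x],end=' ')
print()
cv2.imwrite('pics/c.png',np.hstack([cv2.resize(im[145:290,170:330],None,fx=5,fy=4.1,interpolation=cv2.INTER_CUBIC)]))
d=[x for x in nets.cut_out('top','straightedge')] if eyes.grab_frame('top') is not None else 0
rects(d[0]['pixels'],z=10); cc=eyes.camera_params('top'); R=cv2.Rodrigues(np.array(cc['rvec']))[0]; print('cam',-R.T@np.array(cc['tvec']))
# yaw of rack: apron sides etc
E
```

```text
red
[114 256  39   8 197] [445.1 323.3] [array([444.9, 322.8]), array([13.6, 98.5]), np.float64(4.4)]
bars
[ 20 171 221] [ 19 172 225] [ 19 171 224] [ 19 173 222] [ 19 169 225] [ 17 129 140] [ 17 141 231] [ 12 168 162] 
[101 251  79  20 893] [445.4 321.9] [array([445.4, 321.9]), array([ 31., 211.]), np.float64(5.2)]
cam [ 384.41512044  -70.57305589 1161.44501807]
```

View pics/c.png

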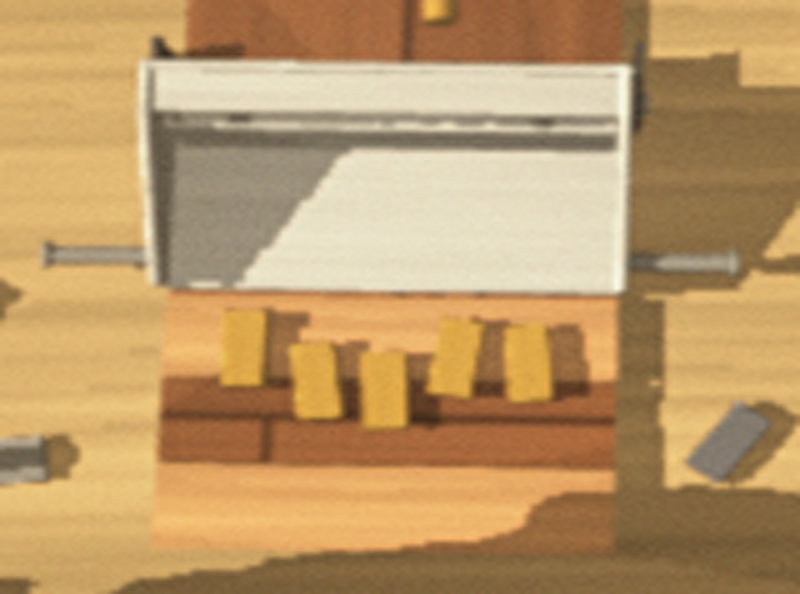

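```bash
python3 - <<'E'
from h import *
im=cv2.imread('pics/t0.png'); hsv=cv2.cvtColor(im,cv2.COLOR_BGR2HSV);H,S,V=cv2.split(hsv)
cr=lambda P:[(170+(x+.5)/5-.5,145+(y+.5)/4.1-.5) for x,y in P]
k=ray('top',cr([(43,253),(740,263)]),39)
a=ray('top',cr([(152,547),(615,550),(168,292),(617,295)]),22)
print('knobs',k.round(1),'apron',a.round(1))
for p,q in [(k[0],k[1]),(a[0],a[1]),(a[2],a[3])]:
    d=p-q; print('yaw',np.degrees(np.arctan2(-d[0],d[1])).round(2),'mid',((p+q)/2).round(1),np.linalg.norm(d[:2]).round(1))
cs=[[(224,309),(267,310),(264,386),(221,385)],[(291,345),(331,342),(343,417),(300,419)],[(362,352),(408,352),(407,429),(362,429)],[(441,318),(482,321),(471,398),(430,394)],[(505,326),(545,324),(553,400),(511,402)]]
for c in cs:
    w=ray('top',cr(c),38)[:,:2].astype(np.float32); print('bar',w.mean(0).round(1),[np.round(t,1) for t in cv2.minAreaRect(w)])
E
```

```text
knobs [[ 586.2  214.7   39. ]
 [ 572.5 -158.3   39. ]] apron [[395.6 156.7  22. ]
 [389.5 -87.9  22. ]
 [561.8 150.5  22. ]
 [555.2 -92.5  22. ]]
yaw -2.1 mid [579.3  28.2  39. ] 373.2
yaw -1.43 mid [392.6  34.4  22. ] 244.7
yaw -1.54 mid [558.5  29.   22. ] 243.1
bar [522.3 106.5] [array([522.3, 106.5]), array([23., 50.]), np.float64(88.5)]
bar [500.  68.] [array([499.8,  67.7]), array([49.7, 22.7]), np.float64(5.9)]
bar [493.   31.8] [array([493.,  32.]), array([24.4, 49.8]), np.float64(89.1)]
bar [513.5  -6.1] [array([513.6,  -6.1]), array([21.9, 50.3]), np.float64(82.7)]
bar [509.4 -44.4] [array([509.4, -44.7]), array([49.7, 22.2]), np.float64(2.9)]
```

```bash
python3 -m inch '-2.6 -1.9 0 6; -6 -4.4 0 13; -9.6 -7.1 0 20; -13.2 -9.7 0 27; -16.8 -12.4 0 34; -20 -14.7 2 41; -23 -17 5 47; -25 -18.5 8 53; -25.9 -19.1 11 58; -25.9 -19.1 13 59; -25.9 -19.1 14 59; -25.9 -19.1 14 59' 8.5 40
```

```text
time_s: 1.9
eef_pos: [444.1, 322.0, 115.4]
eef_rot: [[-0.089, 0.996, -0.002], [0.996, 0.089, -0.001], [-0.001, -0.002, -1.0]]
force: [-0.5, 0.7, 1.4]
finger_gap: 84.9
grasp_force: 0.0
```

```bash
python3 -m inch '0 0.1 2.5 0; 0 0.1 4.5 0; 0 0.1 5.8 0; 0 0.1 6.3 0; 0 0.1 6.4 0; 0 0.1 6.4 0' && python3 -m inch '0 0 0 0; 0 0 0 0;0 0 0 0; 0 0 0 0;0 0 0 0; 0 0 0 0' 0.5 60
```

```text
time_s: 2.5
eef_pos: [446.0, 322.3, 53.0]
eef_rot: [[-0.088, 0.996, 0.001], [0.996, 0.088, 0.001], [0.001, 0.001, -1.0]]
force: [1.4, 1.0, 0.5]
finger_gap: 85.2
grasp_force: 0.0
time_s: 3.1
eef_pos: [445.9, 322.1, 52.5]
eef_rot: [[-0.088, 0.996, 0.001], [0.996, 0.088, 0.0], [0.0, 0.001, -1.0]]
force: [1.0, 0.1, 3.2]
finger_gap: 13.0
grasp_force: 59.0
```

```bash
python3 -m inch '0 0 -1 0; 0 0 -3 0; -1 -0.2 -5 0; -4 -0.5 -6 1; -8 -1 -6 2; -12 -1.6 -6 3; -16 -2.2 -6 4; -20 -2.8 -6 5; -24 -3.3 -6 6; -27 -3.7 -6 6.8; -28.3 -3.9 -6 6.8; -28.6 -3.9 -5.5 6.8; -28.6 -3.9 -4.5 6.8; -28.6 -3.9 -4 6.8;-28.6 -3.9 -4 6.8' && python3 - <<'E'
from h import *
grab('top','t1.png');im=cv2.imread('pics/t1.png')
cv2.imwrite('pics/c1.png',cv2.resize(im[145:290,170:330],None,fx=5,fy=4.1,interpolation=cv2.INTER_CUBIC))
s=monitor.observe(); print(s['eef_pos'],s['eef_rot'],s['force'])
E
```

```text
time_s: 4.6
eef_pos: [431.4, 34.7, 91.2]
eef_rot: [[0.029, 1.0, -0.002], [1.0, -0.029, -0.0], [-0.0, -0.002, -1.0]]
force: [0.0, 0.8, -3.6]
finger_gap: 13.4
grasp_force: 58.6
[431.6031615   34.61441542  91.63729701] [[ 2.87433231e-02  9.99585505e-01 -1.62483700e-03]
 [ 9.99586822e-01 -2.87434117e-02 -3.11832464e-05]
 [-7.78736798e-05 -1.62326934e-03 -9.99998679e-01]] [ 1.14567816  0.0913457  -3.26741223]
```

View pics/c1.png

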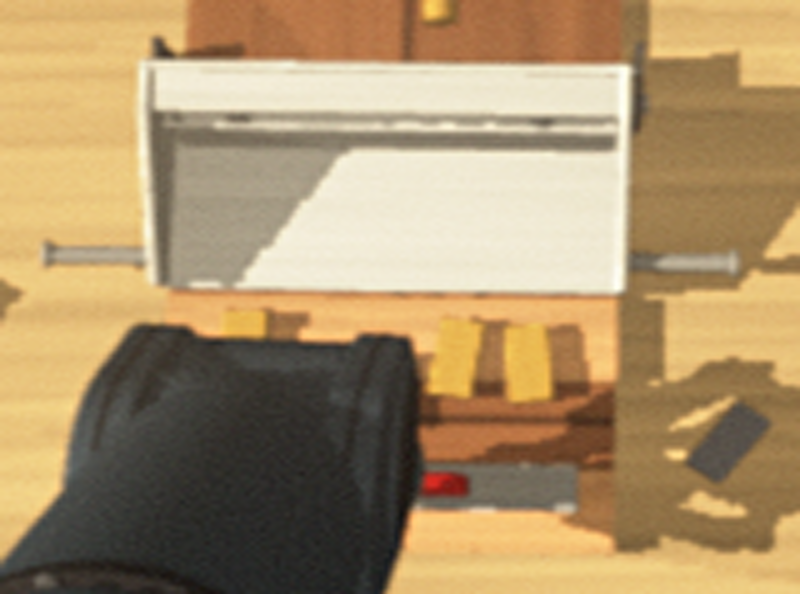

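The straightedge hovers just behind the bars, nearly square to the rack, with its right end at crop (577,490). Next I lower it and start the push.

```bash
python3 -m inch '0 0 0.5 0; 0 0 1.0 0; 0 0 1.4 0; 0 0 1.4 0; 0 0 1.4 0' && python3 -m inch '0 0.3 0 0; 0 0.7 0 0; 0 1.1 0 0; 0 1.5 0 0; 0 1.9 0 0; 0 2.3 0 0; 0 2.7 0 0; 0 3.1 0 0; 0 3.5 0 0; 0 3.9 0 0; 0 4.3 0 0; 0 4.7 0 0; 0 5.1 0 0; 0 5.5 0 0; 0 5.9 0 0; 0 6.3 0 0; 0 6.7 0 0; 0 7 0 0; 0 7 0 0; 0 7 0 0' && python3 - <<'E'
from h import *
grab('top','t2.png');im=cv2.imread('pics/t2.png')
a=cv2.resize(im[145:260,170:330],None,fx=5,fy=3.5,interpolation=cv2.INTER_CUBIC)
cv2.imwrite('pics/c2.png',a); grab('side','s2.png'); b=cv2.imread('pics/s2.png')
cv2.imwrite('pics/d2.png',cv2.resize(b[130:260,190:350],None,fx=5,fy=4.5,interpolation=cv2.INTER_CUBIC))
E
```

```text
time_s: 5.15
eef_pos: [431.9, 33.6, 78.2]
eef_rot: [[0.031, 1.0, -0.0], [1.0, -0.031, -0.0], [-0.0, -0.0, -1.0]]
force: [0.2, 0.1, -2.6]
finger_gap: 13.5
grasp_force: 58.7
time_s: 7.15
eef_pos: [502.3, 31.6, 78.4]
eef_rot: [[0.03, 1.0, 0.001], [1.0, -0.03, -0.0], [-0.0, 0.001, -1.0]]
force: [0.1, 0.4, -3.4]
finger_gap: 13.0
grasp_force: 58.7
```

View pics/d2.png

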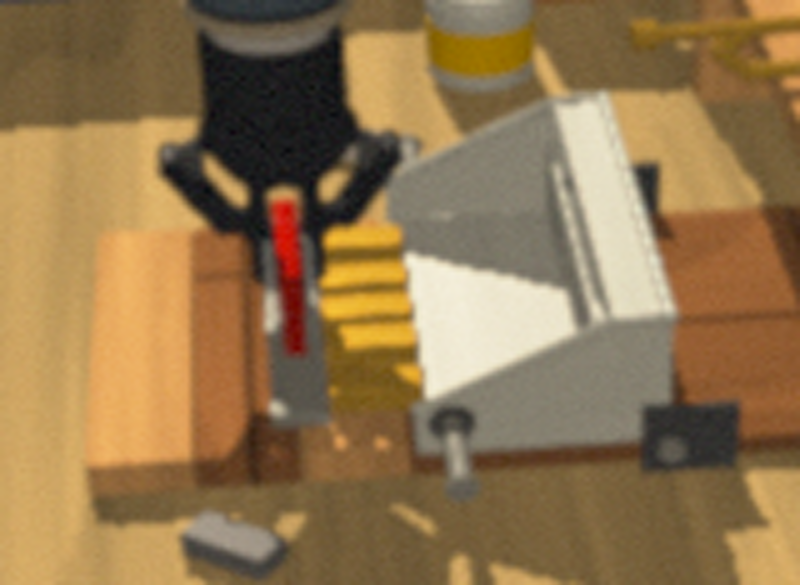

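The side view shows all five bars in one row against the edge at about (370,320), just before the bin lip. I'll continue into the bin, stopping short of where the divider could be.

```bash
python3 -m inch '0 0.3 0 0; 0 0.7 0 0; 0 1.1 0 0; 0 1.5 0 0; 0 1.9 0 0; 0 2.3 0 0; 0 2.7 0 0; 0 3.1 0 0; 0 3.5 0 0; 0 3.9 0 0; 0 4.3 0 0; 0 4.7 0 0; 0 5.1 0 0; 0 5.5 0 0; 0 5.9 0 0; 0 6.3 0 0; 0 6.7 0 0; 0 7 0 0; 0 7.2 0 0; 0 7.2 0 0'; python3 - <<'E'
from h import *
import time
F=[]
for i in range(5): F.append(monitor.observe()['force'])
print(np.round(F,2))
E
```

```text
time_s: 9.25
eef_pos: [574.3, 29.3, 78.3]
eef_rot: [[0.03, 1.0, 0.0], [1.0, -0.03, -0.0], [-0.0, 0.0, -1.0]]
force: [-0.4, -0.8, -4.1]
finger_gap: 12.8
grasp_force: 58.7
[[-0.4  -0.79 -4.06]
 [-0.4  -0.79 -4.06]
 [-0.4  -0.79 -4.06]
 [-0.4  -0.79 -4.06]
 [-0.4  -0.79 -4.06]]
```

```bash
cat > chk.py <<'E'
import sys
from station import monitor
s=monitor.observe(); f=s['force']; print('CHK',s['time_s'],[round(x,1) for x in s['eef_pos']],[round(x,1) for x in f]); sys.exit(f[0]<-3.2)
E
c(){ python3 chk.py; }
(python3 -m inch '0 0 0.1 0; 0 0 0.2 0; 0 0 0.2 0' && c && python3 -m inch '0 0.1 0 0; 0 0.2 0 0; 0 0.2 0 0' && c && python3 -m inch '0 0.1 0 0; 0 0.2 0 0; 0 0.2 0 0' && c && python3 -m inch '0 0.1 0 0; 0 0.2 0 0; 0 0.2 0 0' && c && python3 -m inch '0 0.1 0 0; 0 0.15 0 0; 0 0.15 0 0' && c && python3 -m inch '0 0.1 0 0; 0 0.15 0 0; 0 0.15 0 0' && c && python3 -m inch '0 0.1 0 0; 0 0.15 0 0; 0 0.15 0 0' && c && python3 -m inch '0 0.1 0 0; 0 0.15 0 0; 0 0.15 0 0' && c && python3 -m inch '0 0.1 0 0; 0 0.15 0 0; 0 0.15 0 0' && c && python3 -m inch '0 0.1 0 0; 0 0.15 0 0; 0 0.15 0 0' && c && python3 -m inch '0 0.1 0 0; 0 0.15 0 0; 0 0.15 0 0' && c ) | grep CHK
```

```text
CHK 9.55 [np.float64(574.0), np.float64(29.4), np.float64(76.2)] [np.float64(0.6), np.float64(-0.7), np.float64(-2.5)]False
```

```bash
sed -i 's/sys.exit(f\[0\]<-3.2)/sys.exit(int(f[0]<-3.2))/; s/\[round(x,1) for x in \(s\[.eef_pos.\]\|f\)\]/*[round(float(x),1) for x in \1]/g' chk.py
c(){ python3 chk.py; }
(python3 -m inch '0 0.1 0 0; 0 0.2 0 0; 0 0.2 0 0' && c && python3 -m inch '0 0.1 0 0; 0 0.2 0 0; 0 0.2 0 0' && c && python3 -m inch '0 0.1 0 0; 0 0.2 0 0; 0 0.2 0 0' && c && python3 -m inch '0 0.1 0 0; 0 0.15 0 0; 0 0.15 0 0' && c && python3 -m inch '0 0.1 0 0; 0 0.15 0 0; 0 0.15 0 0' && c && python3 -m inch '0 0.1 0 0; 0 0.15 0 0; 0 0.15 0 0' && c && python3 -m inch '0 0.1 0 0; 0 0.15 0 0; 0 0.15 0 0' && c && python3 -m inch '0 0.1 0 0; 0 0.15 0 0; 0 0.15 0 0' && c && python3 -m inch '0 0.1 0 0; 0 0.15 0 0; 0 0.15 0 0' && c && python3 -m inch '0 0.1 0 0; 0 0.15 0 0; 0 0.15 0 0' && c ) | grep CHK
```

```text
CHK 9.85 575.8 29.3 76.2 -1.0 0.2 -2.8
CHK 10.15 578.3 29.3 76.3 -0.7 -0.7 -4.0
CHK 10.45 580.2 29.2 76.3 -0.9 0.7 -2.9
CHK 10.75 581.6 29.1 76.3 -0.9 0.2 -2.5
CHK 11.05 583.2 29.1 76.3 -0.6 0.3 -2.9
CHK 11.35 584.6 29.0 76.3 -1.2 0.2 -3.8
CHK 11.65 586.1 29.0 76.3 -1.3 -0.1 -3.3
CHK 11.95 587.6 29.0 76.3 -1.3 0.9 -4.4
CHK 12.25 589.1 28.9 76.3 -0.9 0.3 -3.6
CHK 12.55 590.6 28.9 76.3 -0.9 0.1 -3.6
```

```bash

c(){ python3 chk.py; }
(python3 -m inch '0 0.1 0 0; 0 0.15 0 0; 0 0.15 0 0' && c && python3 -m inch '0 0.1 0 0; 0 0.15 0 0; 0 0.15 0 0' && c && python3 -m inch '0 0.1 0 0; 0 0.15 0 0; 0 0.15 0 0' && c && python3 -m inch '0 0.1 0 0; 0 0.15 0 0; 0 0.15 0 0' && c && python3 -m inch '0 0.1 0 0; 0 0.15 0 0; 0 0.15 0 0' && c && python3 -m inch '0 0.1 0 0; 0 0.15 0 0; 0 0.15 0 0' && c && python3 -m inch '0 0.1 0 0; 0 0.15 0 0; 0 0.15 0 0' && c && python3 -m inch '0 0.1 0 0; 0 0.15 0 0; 0 0.15 0 0' && c && python3 -m inch '0 0.1 0 0; 0 0.15 0 0; 0 0.15 0 0' && c && python3 -m inch '0 0.1 0 0; 0 0.15 0 0; 0 0.15 0 0' && c  && python3 -m inch '0 0.1 0 0; 0 0.15 0 0; 0 0.15 0 0' && c && python3 -m inch '0 0.1 0 0; 0 0.15 0 0; 0 0.15 0 0' && c ) | grep CHK
```

```text
CHK 12.85 591.5 28.9 76.2 -4.1 1.1 0.3
```

```bash
python3 -m inch '0 0.02 0 0; 0 0.03 0 0; 0 0.03 0 0; 0 0.03 0 0; 0 0.03 0 0' | sed -n 1,4p; python3 chk.py
```

```text
time_s: 13.35
eef_pos: [591.6, 28.9, 76.2]
eef_rot: [[0.031, 1.0, -0.001], [1.0, -0.031, 0.0], [0.0, -0.001, -1.0]]
force: [-5.2, 1.4, 0.2]
CHK 13.35 591.6 28.9 76.2 -5.2 1.4 0.2
```

```bash
python3 -m inch '0 0.02 0 0; 0 0.03 0 0; 0 0.03 0 0; 0 0.03 0 0; 0 0.03 0 0; 0 0.03 0 0; 0 0.03 0 0; 0 0.03 0 0' | sed -n 1,4p; python3 - <<'E'
from h import *
grab('side','s3.png'); b=cv2.imread('pics/s3.png')
cv2.imwrite('pics/d3.png',cv2.resize(b[130:260,190:350],None,fx=5,fy=4.5,interpolation=cv2.INTER_CUBIC))
E
```

```text
time_s: 14.15
eef_pos: [591.7, 29.0, 76.2]
eef_rot: [[0.031, 1.0, -0.002], [1.0, -0.031, 0.0], [0.0, -0.002, -1.0]]
force: [-6.0, 0.9, -0.0]
```

View pics/d3.png

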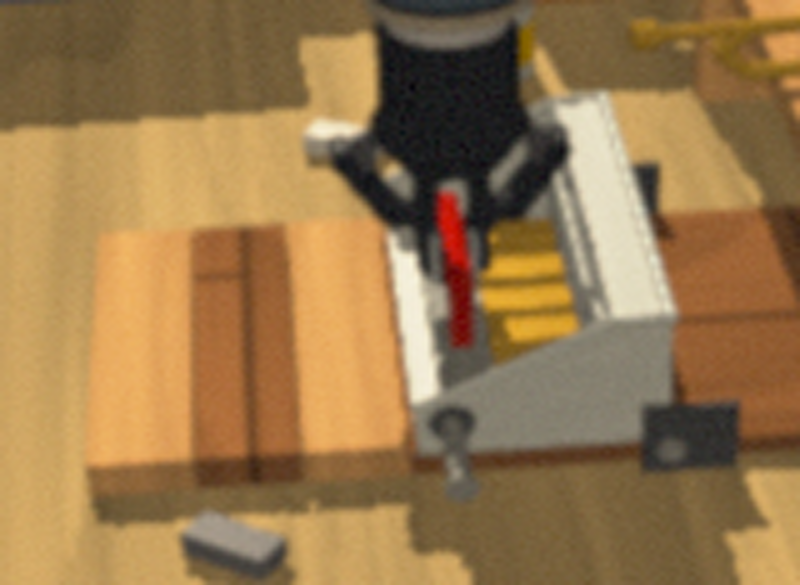

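The row is in the bin against the divider: bars at (530,290), straightedge square, steady 6 N. I'll back off and lay the straightedge on the apron.

```bash
python3 -m inch '0 -0.1 0 0; 0 -0.4 0 0; 0 -0.9 -0.1 0; 0 -1.6 -0.5 0; 0 -2.5 -0.7 0; 0 -3.5 -0.7 0; 0 -4.5 -0.7 0; 0 -5.5 -0.7 0; 0 -6.5 -0.7 0; 0 -7.5 -0.7 0; 0 -8.5 -0.7 0; 0 -9.5 -0.7 0; 0 -10.5 -0.7 0; 0 -11.5 -0.7 0; 0 -12.2 -0.5 0; 0 -12.5 -0.2 0; 0 -12.5 0 0; 0 -12.5 0.1 0; 0 -12.5 0.1 0; 0 -12.5 0.1 0'
```

```text
time_s: 16.2
eef_pos: [467.9, 32.6, 75.2]
eef_rot: [[0.03, 1.0, 0.0], [1.0, -0.03, -0.0], [-0.0, 0.0, -1.0]]
force: [-0.3, -0.0, -2.2]
finger_gap: 13.0
grasp_force: 58.7
```

```bash
python3 -m inch '0 0 0.05 0; 0 0 0.08 0; 0 0 0.08 0' | grep -E 'pos|force'; python3 -m inch '0 0 0 0; 0 0 0 0; 0 0 0 0; 0 0 0 0; 0 0 0 0; 0 0 0 0' 5 | grep -E 'pos|force|gap'; python3 -m inch '0 0 -1 0; 0 0 -3 0; 0 0 -6 0; 0 0 -9 0; 0 0 -11 0; 0 0 -12 0; 0 0 -12 0'; python3 - <<'E'
from h import *
a=grab('top','t4.png')[:,:,::-1]; b=grab('side','s4.png')[:,:,::-1]
cv2.imwrite('pics/d4.png',np.vstack([cv2.resize(np.ascontiguousarray(a[145:290,170:330]),None,fx=2.3,fy=2.05,interpolation=cv2.INTER_CUBIC),cv2.resize(np.ascontiguousarray(b[130:260,190:350]),None,fx=2.3,fy=2.1,interpolation=cv2.INTER_CUBIC)]))
E
```

```text
eef_pos: [467.7, 32.6, 74.5]
force: [-0.0, -0.2, -3.4]
grasp_force: 58.9
eef_pos: [467.6, 32.6, 74.5]
force: [0.8, -0.4, -0.7]
finger_gap: 49.5
grasp_force: 0.0
time_s: 17.8
eef_pos: [468.1, 32.7, 195.8]
eef_rot: [[0.03, 1.0, 0.003], [1.0, -0.03, 0.001], [0.001, 0.003, -1.0]]
force: [-0.4, 0.4, -0.8]
finger_gap: 49.9
grasp_force: 0.0
```

View pics/d4.png

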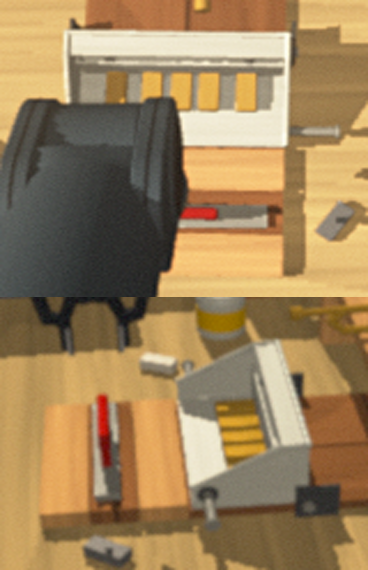

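Both views show the five bars standing at the divider, and the straightedge flat on the apron with its red rail at (200,213) in the upper half. Next I go to the left stub.

```bash
python3 -m inch '1 0.7 0 0; 3.5 2.5 0 0; 6.5 4.7 0 0; 9.5 6.9 0 0; 12.5 9 0 0; 14.6 10.6 0 0; 15.5 11.2 2 0; 15.5 11.2 5 0; 15.5 11.2 8.5 0; 15.5 11.2 11.5 0; 15.5 11.2 14 0; 15.5 11.2 15 0; 15.5 11.2 15.1 0;15.5 11.2 15.1 0' 6.5; python3 - <<'E'
from h import *
b=grab('side','s5.png')[:,:,::-1]
cv2.imwrite('pics/d5.png',cv2.resize(np.ascontiguousarray(b[100:260,190:350]),None,fx=3.5,fy=3.5,interpolation=cv2.INTER_CUBIC))
E
```

```text
time_s: 19.3
eef_pos: [584.6, 184.4, 43.7]
eef_rot: [[0.03, 1.0, 0.0], [1.0, -0.03, 0.0], [0.0, 0.0, -1.0]]
force: [-0.2, 0.0, -0.1]
finger_gap: 65.2
grasp_force: 0.0
```

View pics/d5.png

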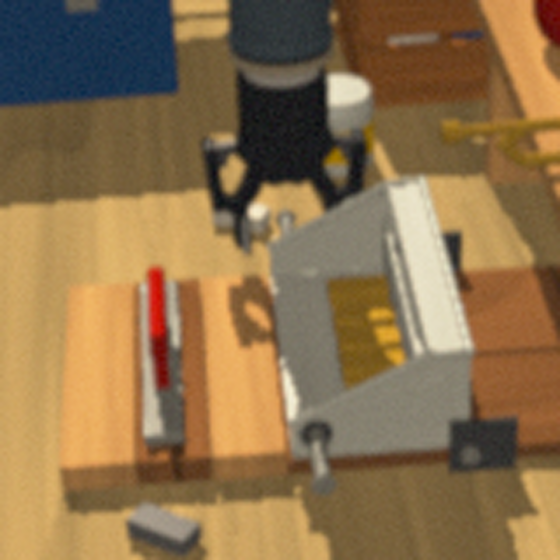

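The fingers straddle the left stub at about (288,222). Closing on it.

```bash
python3 -m inch '0 0 0 0; 0 0 0 0; 0 0 0 0; 0 0 0 0; 0 0 0 0; 0 0 0 0' 0.3 40
```

```text
time_s: 19.95
eef_pos: [584.9, 184.2, 44.1]
eef_rot: [[0.031, 1.0, 0.001], [1.0, -0.031, 0.0], [0.0, 0.001, -1.0]]
force: [1.1, -0.3, 5.6]
finger_gap: 10.6
grasp_force: 39.1
```

```bash
python3 -c "
from math import *
r=hypot(112,22);p=atan2(22,112)
for t in list(range(0,90,3))+[86]: print(t,round((112-r*cos(p+radians(t)))/10,2),round(-(r*sin(p+radians(t))-22)/10,2))"
```

```text
0 0.0 -0.0
3 0.13 -0.58
6 0.29 -1.16
9 0.48 -1.72
12 0.7 -2.28
15 0.95 -2.82
18 1.23 -3.35
21 1.53 -3.87
24 1.86 -4.37
27 2.22 -4.84
30 2.6 -5.31
33 3.01 -5.75
36 3.43 -6.16
39 3.88 -6.56
42 4.35 -6.93
45 4.84 -7.28
48 5.34 -7.6
51 5.86 -7.89
54 6.4 -8.15
57 6.95 -8.39
60 7.51 -8.6
63 8.08 -8.78
66 8.65 -8.93
69 9.24 -9.04
72 9.83 -9.13
75 10.43 -9.19
78 11.02 -9.21
81 11.62 -9.21
84 12.22 -9.17
87 12.81 -9.1
86 12.61 -9.13
```

```bash
python3 -m inch '0.0 0.03 -0.15 0; 0 0.08 -0.38 0; 0 0.13 -0.58 0; 0 0.21 -0.87 0; 0 0.29 -1.16 0; 0 0.48 -1.72 0; 0 0.7 -2.28 0; 0 0.95 -2.82 0; 0 1.23 -3.35 0; 0 1.53 -3.87 0; 0 1.86 -4.37 0; 0 2.22 -4.84 0; 0 2.6 -5.31 0; 0 2.6 -5.31 0'; python3 - <<'E'
from h import *
b=grab('side','s6.png')[:,:,::-1]
cv2.imwrite('pics/d6.png',cv2.resize(np.ascontiguousarray(b[100:260,190:350]),None,fx=3.5,fy=3.5,interpolation=cv2.INTER_CUBIC))
E
```

```text
time_s: 21.35
eef_pos: [608.8, 183.4, 97.3]
eef_rot: [[0.03, 1.0, -0.003], [1.0, -0.03, 0.0], [-0.0, -0.003, -1.0]]
force: [-8.3, 1.5, 1.1]
finger_gap: 10.3
grasp_force: 39.1
```

View pics/d6.png

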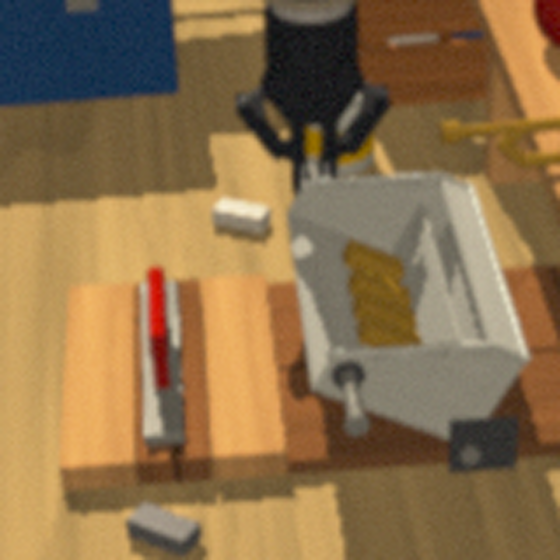

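The bin is at roughly 30° and the bars are still in their row (380,300). Continuing the arc.

```bash
python3 -m inch '0 0.2 -0.22 0; 0 0.41 -0.44 0; 0 0.83 -0.85 0; 0 1.28 -1.25 0; 0 1.75 -1.62 0; 0 2.24 -1.97 0; 0 2.74 -2.29 0; 0 3.26 -2.58 0; 0 3.8 -2.84 0; 0 4.35 -3.08 0; 0 4.63 -3.19 0; 0 4.91 -3.29 0; 0 4.91 -3.29 0'
```

```text
time_s: 22.7
eef_pos: [659.6, 181.6, 132.5]
eef_rot: [[0.031, 1.0, 0.001], [1.0, -0.031, 0.001], [0.001, 0.001, -1.0]]
force: [-8.5, -0.8, 16.3]
finger_gap: 10.4
grasp_force: 42.0
```

```bash
python3 -m inch '0 0.28 -0.2 0; 0 0.57 -0.38 0; 0 0.86 -0.46 0; 0 1.14 -0.53 0; 0 1.44 -0.6 0; 0 1.73 -0.64 0; 0 2.03 -0.69 0; 0 2.32 -0.73 0; 0 2.62 -0.76 0; 0 2.92 -0.79 0; 0 3.22 -0.8 0; 0 3.51 -0.81 0; 0 3.51 -0.81 0'
```

```text
time_s: 24.0
eef_pos: [695.1, 180.3, 137.5]
eef_rot: [[0.031, 1.0, 0.001], [1.0, -0.031, -0.0], [-0.0, 0.001, -1.0]]
force: [-1.3, -1.1, 1.9]
finger_gap: 10.6
grasp_force: 42.2
```

```bash
python3 -m inch '0 0.2 0 0; 0 0.4 0 0; 0 0.6 0 0; 0 0.8 0.01 0; 0 1.0 0.02 0; 0 1.2 0.03 0; 0 1.35 0.05 0; 0 1.45 0.06 0; 0 1.45 0.06 0' | grep -E 'time|pos|force'; python3 -m inch '0 0.08 0 0; 0 0.15 0 0; 0 0.15 0 0' | grep -E 'time|pos|force'
```

```text
time_s: 24.9
eef_pos: [708.0, 180.0, 137.0]
force: [-6.0, -5.0, 5.1]
grasp_force: 42.2
time_s: 25.2
eef_pos: [708.0, 180.0, 137.0]
force: [-15.3, -5.2, 10.1]
grasp_force: 41.9
```

```bash
python3 -m inch '0 -0.05 0 0; 0 -0.1 0 0; 0 -0.1 0 0; 0 -0.1 0 0' | grep -E 'time|pos|force'; python3 -m inch '0 -0.1 0 0; 0 -0.1 0 0; 0 -0.1 0 0; 0 -0.1 0 0;0 -0.1 0 0' 3.5 | grep -E 'time|pos|force|gap';  python3 -m inch '0 -0.1 -0.5 0; 0 -0.1 -2 0; 0 -0.1 -4 0; 0 -0.1 -7 0; 0 -0.5 -10 0; 0 -3 -12 0; 0 -7 -12 0; 0 -11 -12 0; 0 -15 -12 0; 0 -18 -12 0; 0 -19 -12 0; 0 -19 -12 0' | grep -E 'time|pos|force|gap'; python3 - <<'E'
from h import *
a=grab('top','t7.png')[:,:,::-1]; b=grab('side','s7.png')[:,:,::-1]
f=lambda i:cv2.resize(np.ascontiguousarray(i),None,fx=2.4,fy=2.4,interpolation=cv2.INTER_CUBIC)
cv2.imwrite('pics/d7.png',np.hstack([f(a[90:290,170:330]),f(b[90:290,190:350])]))
E
```

```text
time_s: 25.6
eef_pos: [708.0, 180.0, 136.9]
force: [-8.9, -5.0, 6.6]
grasp_force: 42.4
time_s: 26.1
eef_pos: [704.9, 182.2, 136.2]
force: [-17.2, -1.5, 6.6]
finger_gap: 35.3
grasp_force: 0.0
time_s: 27.3
eef_pos: [518.3, 187.0, 258.5]
force: [0.9, -0.4, 0.8]
finger_gap: 34.6
grasp_force: 0.0
```

View pics/d7.png

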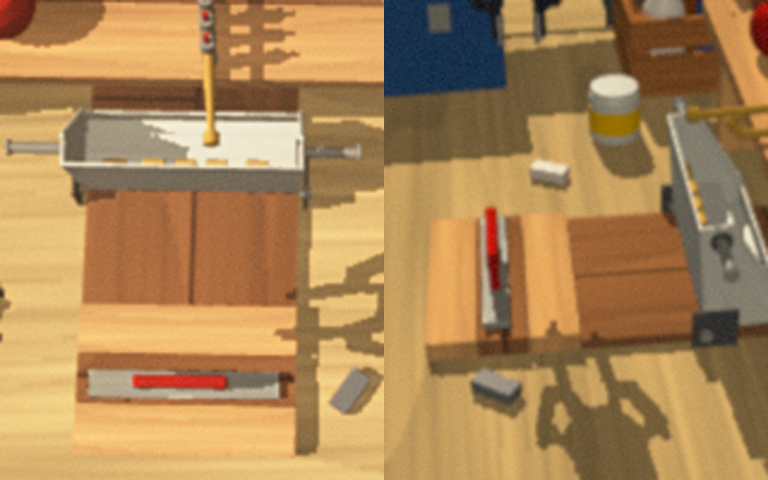

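The bin is upright, five gilded tops show along the front wall (105–270, 160), and the straightedge is flat on the apron. I'll check the bin angle from the knobs, then hand in.

```bash
python3 - <<'E'
from h import *
k=ray('top',[(170+7/2.4,90+147/2.4),(170+359/2.4,90+152/2.4)],130); m=k.mean(0); print(k.round(1),m.round(1))
for t in (1.2,1.35,1.42,1.5):
    p=np.arctan2(22,112)+t; print(t,round(692-114.1*np.cos(p),1),round(17+114.1*np.sin(p),1))
s=monitor.observe(); print(s['time_s'],s['force'])
E
```

```text
[[ 711.   208.2  130. ]
 [ 698.  -160.5  130. ]] [704.5  23.8 130. ]
1.2 671.9 129.3
1.35 688.9 131.1
1.42 696.9 131.0
1.5 706.0 130.2
27.4 [0.42448282 0.25591638 0.43331434]
```

The knobs put the bin at about 1.49 rad, so it is shut.

```bash
python3 -m inch '0 0 0 0; 0 0 0 0; 0 0 0 0; 0 0 0 0' | head -1; python3 -c "
from station import bot
print(bot.job_done())"
```

```text
time_s: 27.8
the job is handed in; nothing more can be done
None
```

I handed the job in at 27.8 s; no verdict came back. By the last pictures all five bars stand in their row in the shut bin (about 1.49 rad), the row was pressed on the divider at about 6 N, and the straightedge lies flat on the apron.

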